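# Stage a fresh cartridge and hold the filter press open

## Task

Stand the fresh filter cartridge, the short plain steel cylinder, upright and centred on the narrow pedestal, ready for a colleague. Then open the filter press on the bench: pull the latch at the front of its clamp arm sideways against its spring until it frees the ball, lift the arm until its socket is at least 80 mm above its closed position, and finish while still holding it up there, steady in the gripper. Leave the other things on the bench where they are.

Things in the scene. Friction and masses are not known exactly. Their poses are not given: they have to be found in the camera images.
- cart_mid (a point): centre, half-way up, of the loose filter cartridge: a plain steel cylinder with a dark mesh disc on top, 44 mm diameter, 44 mm tall, about 0.2 kg, standing upright on the bench (centre 22 mm above it); z is its axis.
- stand_top (a point): centre of the flat top of the fixed pedestal: a steel disc of 28 mm diameter, 90 mm above the bench, on a 16 mm stem with a round grey foot of 64 mm. z up.
- press: fixed filter press; origin under its base on the bench, x from its front (-x, towards the robot) to its hinge, y left seen from the robot, z up. Base x -120 to 130 mm, 100 wide, 15 thick; round chamber (92 dia, 87 tall) at x = 10; hinge uprights at x = 100, to z = 148; ball (25 dia) on a stud at x = -100, z = 110.
- hinge (a point): hinge axis of the clamp arm: 100 mm behind the press origin (+x), 130 mm above the bench; the axis runs along the press's y.
- socket (a point): centre of the clamp arm's socket, which sits over the ball when closed (110 mm above the bench), 200 mm in front of the hinge axis. The socket is a dark steel box 46 x 46 mm, its top 150 mm above the bench when closed, at the front end of a steel bar 26 mm wide.
- paddle (a point): grasp point on the latch's upright steel handle post: 18 mm along the press's x, 12 mm along its y (grip across these 12), from 32 mm below this point (a foot 30 x 22 mm) to 31 mm above. Shut, arm down: at x = -100, y = -60, z = 128 mm in the press frame, 31 mm free between post and socket box. Axes as the press; tilts with the arm.
- latch (a joint): latch travel in m: 0 shut (its two prongs under the ball lock the arm), 0.020 fully pulled, towards the press's -y (right seen from the robot). Spring about 4 N at the start, 8 N fully pulled; it shuts when let go. From 0.016 the ball is free. The latch rides on the arm: lifting it by its post, still pulled, lifts the arm.
- clamp (a joint): angle of the clamp arm in rad: 0 closed, growing as its front rises, stop at 0.9. The socket rises 200 mm x sin(angle), about 80 mm at 0.41 rad. The arm is about 0.5 kg, needs roughly 4 N at the socket and falls shut if let go.
- jar: bystander, leave alone: amber screw-top jar, 60 dia x 85 tall (mm); origin at its underside
- beaker: bystander, leave alone: glass cup, 60 dia x 75 tall (mm); origin at its underside
- reagent: bystander, leave alone: amber bottle, 64 dia x 150 tall (mm); origin at its underside
- mortar: bystander, leave alone: white bowl, 96 dia x 55 tall (mm); origin at its underside
- spatula: bystander, leave alone: steel spatula, 200 long, lying (mm); origin at its underside
- collar: bystander, leave alone: flat aluminium ring, 64 dia x 12 (mm); origin at its underside
- washbottle: bystander, leave alone: white squeeze bottle with bent spout, 64 dia x 175 tall (mm); origin at its underside
- cart: the filter cartridge itself; origin at its underside
There are look-alikes about, which are no part of the job. Leave any yellow look-alike of the cart alone. Leave any turquoise look-alike of the part that bears stand_top alone.

How it is judged:
By the outcome, as a careful person would: the job done as asked, in the order asked, and still so for the second after the job is handed in, while the arm keeps its last pose, push and grip.
It also fails if it takes over 59 s, if anything falls off the work surface, if the arm or the gripper's body presses on something with over 40 N, if the wrist force passes 120 N, or if a joint passes its speed limit or range.

## Robot

A 6-joint arm with a two-finger parallel gripper is mounted at the origin on the work surface. World frame = base frame: x ahead of the robot, y to its left, z up, the work surface at z = 0. Lengths are in m, angles in rad, forces in N, time in s.
With the tool pointing down it reaches from about 0.375 to 0.9 m from the base axis. Payload 3.1 kg.
Tool frame: the origin (TCP) lies at the very end of the fingers, on their centre line; the grasp point (between the pads) lies 19 mm behind it; z points along the fingers, y is the direction in which the jaws open and shut (so a half turn about z gives the same grasp; the last joint's range is limited). The gripper opens to 85 mm and grips with 20 to 120 N. Pads are 22 mm wide; open, the fingers measure 114 mm over their backs; the gripper's body (76 mm by 85 mm) begins 54 mm behind the grasp point. The pads swing forward as they close: fully open they stand 13 mm farther back than shut.
Start: joints at [-1.51, 0.527, 1.433, -0, 1.181, -0.178], TCP at [0.148, -0.607, 0.231] pointing down, gripper open.
Joint ranges: [-3.08, 3.08], [-0.75, 2.2], [0.22, 2.44], [-1.43, 4.57], [0, 2.65], [-2.85, 2.85]. Speed limits (rad/s): [2.79, 2.79, 3.14, 3.14, 3.14, 3.14].

## Interface

Orientations are given as a unit quaternion [x, y, z, w].
In Python, from bench import status, viewer, order, models gives the robot as it stands. The module is installed in compiled form; this text tells all that it offers.
- The arm moves only by the tool send_rows, never from a script. Its argument "rows" is a list of rows, each a list of 7 numbers: the finger opening in m, from 0 to 0.0854, then the shift along the tool's x, y, z in m, then the turn, a rotation vector about the tool's x, y, z in degrees. A call has 1 to 10 rows; each row is the pose to reach, as a shift and turn from the pose commanded when the call began, along the tool's axes at that moment; what a row does not reach only later rows make up. A row lasts 1/8 s, in which the tool goes at most 62.5 mm and 10.7 degrees, less where a joint would pass 70% of its speed; a pose out of reach is approached as far as the arm can. A call with a gripper value outside its range is refused whole. The fingers move at their own pace and stop on an object; the grip force is fixed at half the most. Time passes only in rows, so rows that repeat a pose let the fingers close. It gives the time, the measured TCP pose, the force and the opening at its end, in the units of the state.
- status.state(): the state, without advancing time (a new reading comes with each control period).
- viewer.capture(name): name is "scene" or "top"; returns a dict with "color" (420x560x3 uint8, red, green, blue), "fx", "fy", "cx", "cy" (pixels), "world_from_camera" (4x4, takes a point from camera to world coordinates). Camera axes: x right, y down, z forward; pixel columns grow to the right and rows downward; lengths in m; the calibration is good to about 2 mm. A picture is of the moment at which its call begins. There is no depth.
- order.job_done(): hands the job in, once; it reports no verdict.
Trained networks look in the newest picture that a camera, given by its name, has taken for a name from the list of things; names that differ only in an ending like _2 or _b are one class to them, and where a whole thing is asked for, a point or a joint stands for the part that bears it (a point fixed in the world has none). Each returns a list of dicts, best first, with "score" (0 to 1); they miss things now and then, are a little off and sometimes report something else, mostly with a low value. They report only what shows in the picture. A call takes as long as a camera call. They do not tell look-alikes from the thing itself.
- models.spot_in(name, camera): "box" ([left, top, right, bottom] as shares, 0 to 1, of the picture: columns of its width, rows of its height, round what is visible of it).
- models.silhouettes(name, camera): "mask" (420x560 bool, what is visible of it) and "box" ([left, top, right, bottom] as shares, 0 to 1, of the picture: columns of its width, rows of its height, round what is visible of it).
The state is a dict: "clock": time; "joint_positions": joint angles; "dq": joint speeds; "effort": joint torques, N m; "tool_pos": TCP position; "ee_rot": TCP orientation; "contact_force": force on the tool from outside, world axes, zero at the start; "wrist_torque": the same for the moment, N m; "width": finger opening in m.
Only numpy, scipy, OpenCV 4.12 (cv2) and the standard library are available. Lean on these libraries where they do the work, as an engineer would, in place of code of your own. Each camera call takes 0.05 s, during which the arm holds its last target. There are 200 camera calls.

## Working session

There is one attempt and no reset: what is moved stays moved. The work goes in short steps, Python scripts to look and compute and a tool call to move; the robot and the scene stay as the last step left them, time stands still between calls to the robot, and variables do not carry over. Pictures are saved under pics/ and viewed, about 8 in all and at most 12, crops included, and the job is handed in when it is done.

Besides the shell and the picture viewer there is one more tool, called after "Emit:" in YAML: its name, and indented under it one key for each argument. send_rows: Moves the arm, as the interface text tells. Its arguments: {"type":"object","properties":{"rows":{"type":"array"}},"required":["rows"]}

```bash
mkdir -p pics
python3 - <<'E'
from bench import status, viewer, models
import cv2,numpy as np
print(status.state())
for n in("scene","top"):
    c=viewer.capture(n); cv2.imwrite(f"pics/{n}0.png",c["color"][:,:,::-1])
    print(n,c["fx"],c["fy"],c["cx"],c["cy"],np.round(c["world_from_camera"],4).tolist())
    for o in("cart","stand_top","press","paddle","socket"):
        try: print(o,[(round(d["score"],2),np.round(np.array(d["box"])*[560,420,560,420],1).tolist()) for d in models.spot_in(o,n)][:4])
        except Exception as e: print(o,e)
E
```

```text
{'clock': 0.0, 'joint_positions': array([-1.50949169e+00,  5.28455498e-01,  1.43389437e+00,  4.87580101e-05,
        1.18134888e+00, -1.78502305e-01]), 'dq': array([ 9.02331128e-04, -1.64456498e-04, -2.32954134e-04,  8.99142814e-04,
        2.29616156e-03,  5.64103800e-05]), 'effort': array([ 3.95854149e-04, -4.42354238e+01, -1.78024185e+01, -1.56103206e-04,
        8.48111522e-03,  2.81688187e-06]), 'tool_pos': array([ 0.14844416, -0.60640103,  0.23034266]), 'ee_rot': array([ 9.92820746e-01,  1.19607094e-01,  8.41770351e-05, -1.04991913e-03]), 'contact_force': array([-1.14673528, -0.00412724, -0.45711871]), 'wrist_torque': array([-0.04445119,  0.02081006,  0.05857126]), 'width': 0.08518566830212981}
scene 507.4673974230816 507.4673974230816 277.8251323459984 214.185567036563 [[-0.4586, 0.6176, -0.639, 1.3552], [0.8886, 0.3262, -0.3224, 0.3787], [0.0093, -0.7157, -0.6984, 1.0205], [0.0, 0.0, 0.0, 1.0]]
cart [(0.71, [419.9, 246.6, 438.4, 269.7]), (0.63, [437.9, 228.1, 462.4, 253.2])]
stand_top [(0.91, [343.8, 268.0, 366.8, 302.7]), (0.89, [309.8, 238.3, 335.6, 273.8])]
press [(0.66, [205.8, 177.1, 293.6, 292.3])]
paddle [(0.51, [255.3, 180.5, 263.0, 203.3])]
socket [(0.83, [215.9, 177.6, 287.8, 244.7])]
top 498.2778874062505 498.2778874062505 279.5596171500505 207.0564702172819 [[-0.0155, -0.9862, 0.1649, 0.3267], [-0.9998, 0.0174, 0.0103, -0.0204], [-0.013, -0.1647, -0.9863, 1.4853], [0.0, 0.0, 0.0, 1.0]]
cart [(0.61, [154.3, 259.5, 174.6, 274.6]), (0.48, [142.8, 291.1, 162.5, 301.3])]
stand_top [(0.87, [238.1, 213.1, 256.8, 231.7]), (0.57, [281.6, 154.7, 333.7, 248.3]), (0.55, [200.1, 198.7, 219.5, 217.6]), (0.44, [419.0, 194.2, 471.7, 253.2])]
press [(0.77, [286.0, 157.0, 330.2, 243.9])]
paddle [(0.58, [308.9, 230.5, 325.7, 243.7])]
socket [(0.71, [294.3, 159.0, 323.8, 240.4])]
```

Run:
```python
import cv2,numpy as np
a=cv2.imread("pics/top0.png");b=cv2.imread("pics/scene0.png")
cv2.imwrite("pics/t1.png",cv2.resize(a[140:340,120:360],(720,600),interpolation=cv2.INTER_CUBIC))
cv2.imwrite("pics/s1.png",cv2.resize(b[150:350,190:470],(800,571),interpolation=cv2.INTER_CUBIC))
```

```text
(no output)
```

View pics/t1.png

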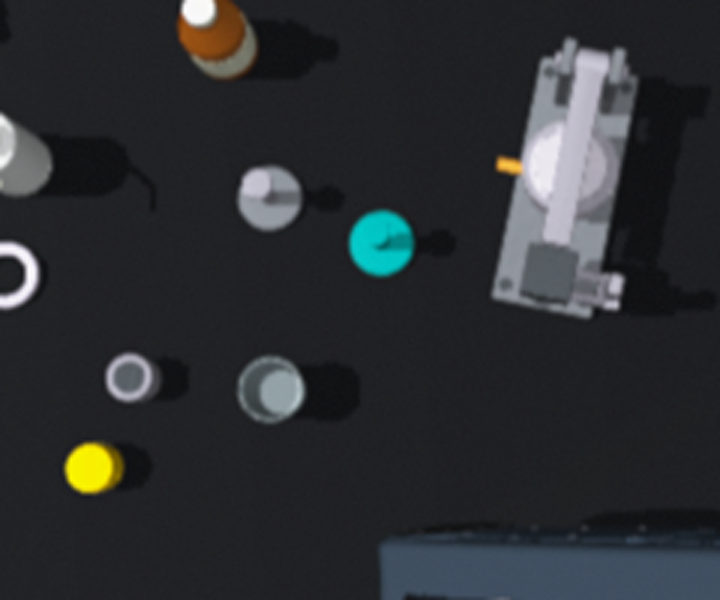

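View pics/s1.png

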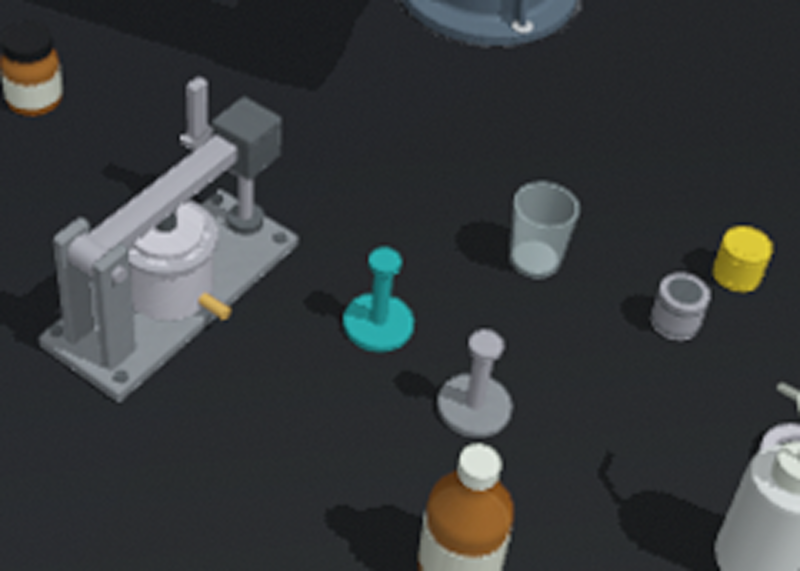

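```bash
cat > h.py <<'E'
import numpy as np, cv2
from bench import status, viewer, models
from scipy.spatial.transform import Rotation as R
from scipy.optimize import least_squares
def proj(c,P):
    w=np.array(c["world_from_camera"]);p=(np.atleast_2d(P)-w[:3,3])@w[:3,:3]
    return np.c_[c["fx"]*p[:,0]/p[:,2]+c["cx"],c["fy"]*p[:,1]/p[:,2]+c["cy"]]
def onz(c,u,v,z):
    w=np.array(c["world_from_camera"]);d=w[:3,:3]@[(u-c["cx"])/c["fx"],(v-c["cy"])/c["fy"],1]
    return w[:3,3]+d*(z-w[2,3])/d[2]
def pfit(obs,x0=(.5,0,0)):
    def f(q):
        r=[]
        for c,pts,uv in obs:
            P=np.c_[R.from_euler('z',q[2]).apply(pts)+[q[0],q[1],0]]
            r.append((proj(c,P)-uv).ravel())
        return np.concatenate(r)
    s=least_squares(f,x0,loss='soft_l1');return s.x,s.fun
E
python3 - <<'E'
from h import *
t=viewer.capture("top");s=viewer.capture("scene")
T=lambda a:np.array(a)/3+[120,140]
S=lambda a:np.array(a)*.35+[190,150]
np.set_printoptions(precision=4,suppress=True)
print("cart",onz(t,*T((130,378)),.044),onz(s,*S((684,290)),.044))
print("stand",onz(t,*T((256,183)),.09),onz(s,*S((486,345)),.09),"foot",onz(t,*T((270,198)),.004),onz(s,*S((475,405)),.004))
for o in("cart","stand_top"):
  for c,n in((t,"top"),(s,"scene")):
    for d in models.silhouettes(o,n)[:3]:
      ys,xs=np.nonzero(d["mask"]);print(o,n,round(d["score"],2),xs.mean(),ys.mean(),len(xs), onz(c,xs.mean(),ys.mean(),.022))
tp=np.array([[130,50,15],[130,-50,15],[-120,-50,15],[-120,50,15],[-100,0,150],[-100,-60,159]])/1e3
tu=T([(545,58),(637,78),(592,317),(493,297),(549,272),(613,290)])
sp=np.array([[-120,50,15],[130,50,15],[130,-50,15],[-100,-60,159],[-100,0,150]])/1e3
su=S([(297,240),(120,390),(42,338),(198,82),(247,123)])
for ob in([(t,tp,tu)],[(s,sp,su)],[(t,tp,tu),(s,sp,su)]):
  q,r=pfit(ob);print("press",q,np.round(r,1))
p=R.from_euler('z',q[2])
print("paddle",p.apply([-.1,-.06,.128])+[q[0],q[1],0])
E
```

```text
cart [0.4013 0.3325 0.044 ] [0.4018 0.3356 0.044 ]
stand [0.5813 0.2054 0.09  ] [0.583  0.2086 0.09  ] foot [0.5814 0.2051 0.004 ] [0.5793 0.2082 0.004 ]
cart top 0.81 151.1869918699187 296.4146341463415 246 [0.3152 0.3712 0.022 ]
cart top 0.46 164.35882352941175 265.8235294117647 170 [0.4029 0.3349 0.022 ]
cart top 0.34 407.76851851851853 165.78571428571428 756 [ 0.6905 -0.3929  0.022 ]
cart scene 0.87 449.25284090909093 240.54261363636363 352 [0.3166 0.3715 0.022 ]
cart scene 0.75 427.3549295774648 257.2760563380282 355 [0.4025 0.3353 0.022 ]
stand_top top 0.9 246.81741573033707 221.12078651685394 356 [0.5308 0.0926 0.022 ]
stand_top scene 0.92 321.9497907949791 258.11715481171547 478 [0.533  0.0935 0.022 ]
stand_top scene 0.86 356.32246998284734 287.3344768439108 583 [0.5803 0.2066 0.022 ]
press [ 0.5811 -0.0918 -0.2307] [-0.6 -0.2  1.1 -0.1 -0.6  0.8 -0.7  0.3  0.1  0.3  0.9 -1.4]
press [ 0.5837 -0.0856 -0.2207] [ 1.1 -1.3 -0.2  2.1 -1.3 -0.  -0.1  0.4  0.3 -1.4]
press [ 0.5813 -0.089  -0.2222] [-1.9 -0.2 -0.2 -0.4 -1.1  0.7 -1.3  0.4 -0.6  0.3  0.2 -1.6  0.4 -2.3
 -0.9  0.9 -1.9 -1.2 -0.7 -0.5 -0.4 -2.4]
paddle [ 0.4705 -0.1255  0.128 ]
```

```bash
cat >> h.py <<'E'
np.set_printoptions(precision=4,suppress=True)
def down(h):  # tool pointing down, tool y (jaws) at world heading h deg
    a=np.radians(h);y=np.array([np.cos(a),np.sin(a),0]);z=np.array([0,0,-1.]);return R.from_matrix(np.c_[np.cross(y,z),y,z])
def rel(p,Rt,p0=None,R0=None):
    st=status.state()
    p0=st["tool_pos"] if p0 is None else p0;R0=R.from_quat(st["ee_rot"]) if R0 is None else R0
    print("rel mm/deg",np.round(R0.inv().apply(np.array(p)-p0)*1e3,1),np.round(np.degrees((R0.inv()*Rt).as_rotvec()),1))
E
python3 - <<'E'
from h import *
a=down(-20);p=np.array([.5,-.2,.3])
rel(p,a); rel([.402,.335,.2],down(39.8),p,a)
E
```

```text
rel mm/deg [ 438.1 -311.9  -68.7] [  0.    0.  -56.3]
rel mm/deg [ 469.2 -275.1  100. ] [  0.    0.  -59.8]
```

Emit:
send_rows:
  rows:
    - [0.085,0.438,-0.312,-0.069,0,0,-56]
    - [0.085,0.438,-0.312,-0.069,0,0,-56]
    - [0.085,0.438,-0.312,-0.069,0,0,-56]
    - [0.085,0.438,-0.312,-0.069,0,0,-56]
    - [0.085,0.438,-0.312,-0.069,0,0,-56]
    - [0.085,0.438,-0.312,-0.069,0,0,-56]
    - [0.085,0.438,-0.312,-0.069,0,0,-56]
    - [0.085,0.438,-0.312,-0.069,0,0,-56]
    - [0.085,0.438,-0.312,-0.069,0,0,-56]
    - [0.085,0.438,-0.312,-0.069,0,0,-56]

```text
clock: 2.15
tool_pos: [0.5015, -0.1978, 0.3009]
ee_rot: [0.819, 0.574, 0.0, 0.001]
contact_force: [0.0, -1.2, 0.3]
width: 0.0853
```

Emit:
send_rows:
  rows:
    - [0.062,0.469,-0.275,0.1,0,0,-60]
    - [0.062,0.469,-0.275,0.1,0,0,-60]
    - [0.062,0.469,-0.275,0.1,0,0,-60]
    - [0.062,0.469,-0.275,0.1,0,0,-60]
    - [0.062,0.469,-0.275,0.1,0,0,-60]
    - [0.062,0.469,-0.275,0.1,0,0,-60]
    - [0.062,0.469,-0.275,0.1,0,0,-60]
    - [0.062,0.469,-0.275,0.1,0,0,-60]
    - [0.062,0.469,-0.275,0.1,0,0,-60]
    - [0.062,0.469,-0.275,0.1,0,0,-60]

```text
clock: 3.4
tool_pos: [0.4035, 0.3369, 0.1995]
ee_rot: [0.423, 0.906, -0.0, -0.0]
contact_force: [-0.2, -1.0, 0.6]
width: 0.062
```

Run:
```python
from h import *
st=status.state();print(st["clock"],st["tool_pos"],st["width"],st["joint_positions"])
rel([.402,.335,.1],down(39.8))
c=viewer.capture("scene");cv2.imwrite("pics/s2.png",cv2.resize(c["color"][110:310,330:530,::-1],(600,600),interpolation=cv2.INTER_CUBIC))
```

```text
3.4 [0.4035 0.3369 0.1995] 0.06204678482257307 [ 0.483   0.4381  1.7142 -0.      0.9902 -0.2148]
rel mm/deg [-0.5 -2.3 99.5] [-0.1 -0.   0.2]
```

View pics/s2.png

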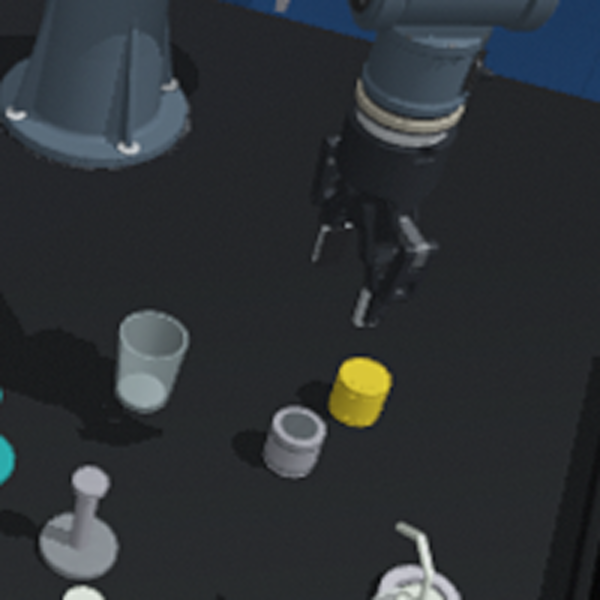

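Emit:
send_rows:
  rows:
    - [0.062,-0.0005,-0.0023,0.05,0,0,0]
    - [0.062,-0.0005,-0.0023,0.09,0,0,0]
    - [0.062,-0.0005,-0.0023,0.13,0,0,0]
    - [0.062,-0.0005,-0.0023,0.16,0,0,0]
    - [0.062,-0.0005,-0.0023,0.18,0,0,0]
    - [0.062,-0.0005,-0.0023,0.189,0,0,0]
    - [0.062,-0.0005,-0.0023,0.189,0,0,0]
    - [0.062,-0.0005,-0.0023,0.189,0,0,0]

```text
clock: 4.45
tool_pos: [0.4036, 0.3332, 0.0122]
ee_rot: [0.425, 0.905, 0.001, 0.001]
contact_force: [-0.1, -0.0, 0.7]
width: 0.0621
```

Run:
```python
from h import *
st=status.state();print(st["clock"],st["tool_pos"],st["width"],st["contact_force"])
c=viewer.capture("scene");a=c["color"][190:310,360:500,::-1]
d=viewer.capture("top");b=d["color"][220:340,100:240,::-1]
cv2.imwrite("pics/s3.png",np.vstack([cv2.resize(i,(350,300),interpolation=cv2.INTER_CUBIC) for i in(a,b)]))
```

```text
4.45 [0.4036 0.3332 0.0122] 0.062126995358391335 [-0.1026 -0.032   0.6952]
```

View pics/s3.png

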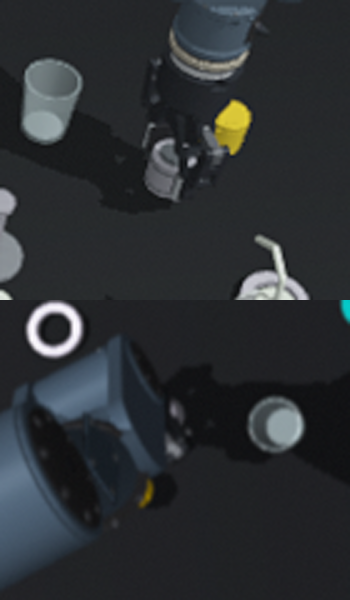

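Emit:
send_rows:
  rows:
    - [0.03,0,0,0,0,0,0]
    - [0.03,0,0,0,0,0,0]
    - [0.03,0,0,0,0,0,0]
    - [0.03,0,0,0,0,0,0]
    - [0.03,0,0,0,0,0,0]
    - [0.03,0,0,0,0,0,0]

```text
clock: 5.3
tool_pos: [0.4031, 0.3336, 0.0123]
ee_rot: [0.424, 0.905, 0.0, 0.0]
contact_force: [-1.6, -1.0, 5.4]
width: 0.0424
```

Emit:
send_rows:
  rows:
    - [0.03,0,0,-0.02,0,0,0]
    - [0.03,0,0,-0.05,0,0,0]
    - [0.03,0,0,-0.1,0,0,0]
    - [0.03,0,0,-0.15,0,0,0]
    - [0.03,0,0,-0.15,0,0,0]
    - [0.03,0,0,-0.15,0,0,0]

```text
clock: 6.05
tool_pos: [0.4019, 0.333, 0.1609]
ee_rot: [0.425, 0.905, -0.0, -0.0]
contact_force: [-0.3, -0.5, -2.3]
width: 0.0425
```

Run:
```python
from h import *
rel([.581,.207,.165],down(20))
```

```text
rel mm/deg [-211.4   57.1   -4.2] [-0.1 -0.  19.8]
```

Emit:
send_rows:
  rows:
    - [0.03,-0.05,0.014,-0.004,0,0,5]
    - [0.03,-0.1,0.028,-0.004,0,0,10]
    - [0.03,-0.15,0.042,-0.004,0,0,15]
    - [0.03,-0.19,0.052,-0.004,0,0,20]
    - [0.03,-0.2114,0.0571,-0.004,0,0,20]
    - [0.03,-0.2114,0.0571,-0.004,0,0,20]
    - [0.03,-0.2114,0.0571,-0.004,0,0,20]
    - [0.03,-0.2114,0.0571,-0.004,0,0,20]

```text
clock: 7.05
tool_pos: [0.5801, 0.2085, 0.1651]
ee_rot: [0.575, 0.818, -0.0, -0.001]
contact_force: [-0.2, -0.5, -1.5]
width: 0.0426
```

Emit:
send_rows:
  rows:
    - [0.03,0,0,0.02,0,0,0]
    - [0.03,0,0,0.04,0,0,0]
    - [0.03,0,0,0.045,0,0,0]
    - [0.03,0,0,0.045,0,0,0]

```text
clock: 7.55
tool_pos: [0.5814, 0.2078, 0.1204]
ee_rot: [0.575, 0.818, -0.0, -0.0]
contact_force: [-0.3, -0.9, -2.1]
width: 0.0428
```

Run:
```python
from h import *
st=status.state();print(st["clock"],st["tool_pos"],st["width"],st["contact_force"])
c=viewer.capture("scene");cv2.imwrite("pics/s4.png",cv2.resize(c["color"][210:320,300:420,::-1],(654,600),interpolation=cv2.INTER_CUBIC))
b=st["tool_pos"].copy();b[2]-=.0123;print(proj(c,[b,b+[0,0,.044],[.581,.207,.09],[.583,.2086,.09]]))
print((proj(c,[.581,.207,.09])-[300,210])*5.45)
```

```text
7.55 [0.5814 0.2078 0.1204] 0.04282304047078228 [-0.2726 -0.8965 -2.1176]
[[360.9887 265.2146]
 [363.3798 252.7481]
 [359.7726 269.917 ]
 [360.109  270.7446]]
[[325.7607 326.5475]]
```

View pics/s4.png

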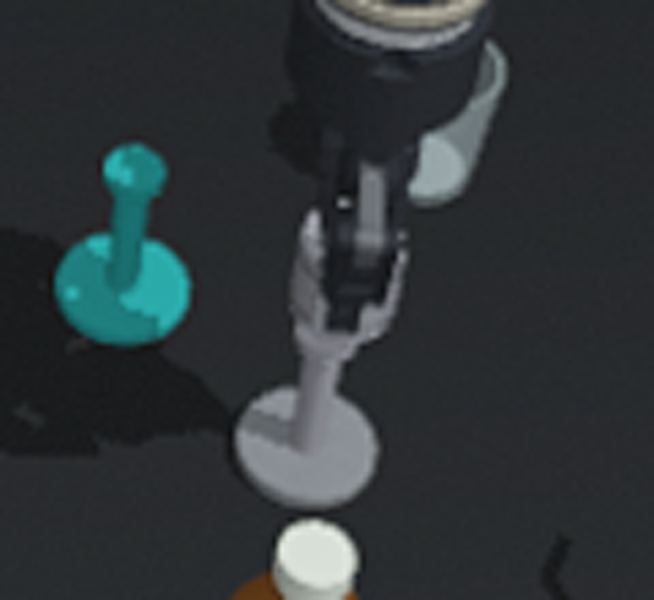

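Run:
```python
from h import *
c=viewer.capture("scene");g=c["color"].mean(2).astype(int)
for r in range(250,290,3): print(r,g[r,348:382].tolist())
# predicted cart & stem outline columns
st=status.state();b=st["tool_pos"].copy();b[2]-=.0123
w=np.array(c["world_from_camera"])
def edges(cx,cy,z,rad):
    v=np.array([cx,cy,z])-w[:3,3];n=np.cross(v,[0,0,1]);n/=np.linalg.norm(n)
    return proj(c,[[cx,cy,z]+n*-rad,[cx,cy,z]+n*rad])
for z in(.115,.125,.14): print(z,edges(b[0],b[1],z,.022).ravel())
for z in(.05,.07): print(z,edges(.5815,.207,z,.008).ravel())
for d in models.silhouettes("cart","scene")[:3]:
    ys,xs=np.nonzero(d["mask"]);print(round(d["score"],2),xs.mean(),ys.mean(),xs.min(),xs.max(),ys.min(),ys.max())
```

```text
250 [41, 41, 40, 40, 39, 39, 38, 44, 150, 156, 93, 30, 34, 47, 43, 40, 46, 74, 106, 113, 113, 114, 73, 36, 44, 43, 40, 40, 42, 41, 40, 40, 41, 41]
253 [41, 41, 41, 41, 40, 40, 45, 105, 123, 141, 114, 66, 43, 43, 57, 62, 58, 98, 122, 126, 125, 126, 88, 58, 58, 102, 76, 39, 41, 40, 41, 41, 41, 39]
256 [40, 41, 40, 40, 41, 38, 61, 82, 107, 125, 125, 80, 29, 27, 27, 28, 32, 55, 64, 63, 68, 64, 46, 36, 32, 139, 105, 41, 41, 43, 40, 41, 42, 41]
259 [41, 41, 42, 41, 40, 47, 79, 81, 74, 88, 70, 37, 26, 28, 31, 30, 33, 36, 37, 35, 33, 32, 28, 25, 101, 90, 51, 39, 41, 41, 41, 40, 41, 41]
262 [42, 43, 41, 40, 39, 62, 84, 93, 94, 99, 77, 41, 29, 33, 39, 41, 41, 42, 39, 41, 33, 28, 25, 99, 128, 83, 37, 41, 42, 42, 41, 42, 41, 42]
265 [42, 42, 42, 41, 39, 69, 84, 93, 97, 94, 118, 95, 47, 28, 34, 38, 35, 31, 48, 66, 57, 38, 106, 133, 92, 43, 40, 42, 42, 42, 41, 41, 42, 41]
268 [42, 42, 42, 42, 40, 36, 92, 91, 77, 104, 122, 83, 38, 35, 37, 35, 35, 39, 121, 137, 135, 130, 116, 73, 39, 41, 40, 42, 41, 41, 42, 42, 41, 40]
271 [42, 41, 42, 42, 41, 45, 96, 125, 130, 121, 115, 113, 104, 101, 98, 100, 94, 
[... 618 characters left out ...]
2, 42, 43, 41, 42, 41, 42, 42, 43, 42, 42, 41, 42]
286 [102, 100, 99, 124, 135, 118, 99, 100, 110, 124, 133, 136, 139, 142, 144, 143, 145, 149, 116, 59, 39, 41, 43, 42, 42, 43, 43, 41, 42, 43, 43, 42, 43, 43]
289 [106, 101, 102, 102, 101, 93, 97, 105, 117, 130, 136, 136, 140, 142, 142, 143, 144, 145, 146, 152, 101, 42, 40, 42, 43, 43, 43, 43, 44, 42, 43, 42, 43, 42]
0.115 [351.8105 261.6373 370.6287 265.4617]
0.125 [352.2892 258.8366 371.2229 262.6652]
0.14 [353.018  254.5726 372.1276 258.4072]
0.05 [354.3944 279.9383 360.9728 281.3126]
0.07 [355.3526 274.7162 362.0091 276.0941]
0.92 448.8078078078078 240.62762762762762 439 459 231 251
0.53 359.8169014084507 262.4788732394366 354 371 252 271
```

Emit:
send_rows:
  rows:
    - [0.03,-0.003,0,0,0,0,0]
    - [0.03,-0.003,0,0.007,0,0,0]
    - [0.03,-0.003,0,0.012,0,0,0]
    - [0.03,-0.003,0,0.015,0,0,0]
    - [0.03,-0.003,0,0.016,0,0,0]
    - [0.03,-0.003,0,0.016,0,0,0]

```text
clock: 8.45
tool_pos: [0.5829, 0.2045, 0.1042]
ee_rot: [0.575, 0.818, -0.0, -0.0]
contact_force: [0.3, -0.0, -1.7]
width: 0.0424
```

Run:
```python
from h import *
st=status.state();print(st["tool_pos"],st["contact_force"])
c=viewer.capture("scene");cv2.imwrite("pics/s5.png",cv2.resize(c["color"][230:310,320:400,::-1],(600,600),interpolation=cv2.INTER_CUBIC))
g=c["color"].mean(2).astype(int)
for r in(258,261,264,267,270,276,278,280): print(r,g[r,350:376].tolist())
w=np.array(c["world_from_camera"])
def edges(cx,cy,z,rad):
    v=np.array([cx,cy,z])-w[:3,3];n=np.cross(v,[0,0,1]);n/=np.linalg.norm(n)
    return proj(c,[[cx,cy,z]+n*-rad,[cx,cy,z]+n*rad])
for z in(.095,.105,.12): print(z,edges(.5815,.207,z,.022).ravel())
```

```text
[0.5829 0.2045 0.1042] [ 0.2832 -0.0473 -1.7003]
258 [41, 38, 61, 116, 127, 129, 98, 52, 39, 49, 59, 60, 84, 117, 126, 126, 125, 96, 64, 58, 77, 106, 73, 38, 41, 42]
261 [41, 49, 67, 82, 107, 123, 83, 39, 27, 29, 29, 28, 49, 62, 63, 67, 68, 49, 35, 32, 137, 124, 64, 40, 41, 43]
264 [39, 67, 85, 81, 74, 90, 70, 34, 28, 29, 31, 32, 34, 38, 39, 30, 28, 29, 27, 57, 111, 79, 39, 41, 41, 41]
267 [43, 72, 89, 94, 97, 91, 57, 29, 29, 37, 43, 44, 44, 41, 41, 37, 31, 25, 68, 128, 97, 45, 40, 42, 42, 41]
270 [39, 79, 89, 94, 99, 109, 112, 76, 35, 31, 34, 34, 32, 39, 77, 76, 66, 85, 127, 114, 65, 38, 41, 42, 40, 42]
276 [41, 41, 42, 40, 38, 64, 94, 109, 114, 114, 122, 133, 129, 122, 127, 100, 53, 37, 40, 42, 43, 42, 43, 43, 42, 42]
278 [43, 41, 41, 41, 41, 81, 99, 106, 109, 117, 136, 126, 75, 36, 41, 40, 40, 41, 42, 41, 41, 41, 41, 42, 41, 42]
280 [37, 52, 59, 59, 56, 86, 101, 109, 122, 134, 141, 98, 45, 39, 41, 42, 43, 43, 41, 43, 42, 42, 42, 42, 41, 43]
0.095 [350.6959 266.813  369.2769 270.6143]
0.105 [351.1622 264.077  369.8557 267.8828]
0.12 [351.872  259.9124 370.7369 263.7246]
```

View pics/s5.png

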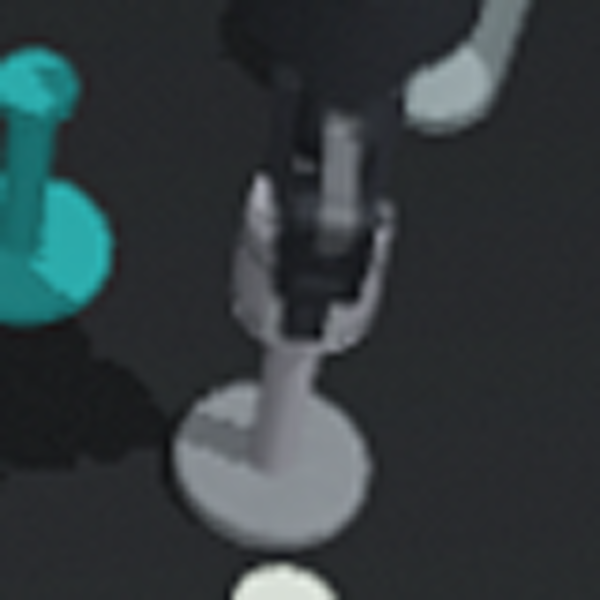

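Emit:
send_rows:
  rows:
    - [0.03,0,0,0.001,0,0,0]
    - [0.03,0,0,0.0015,0,0,0]
    - [0.03,0,0,0.0015,0,0,0]

```text
clock: 8.88
tool_pos: [0.5829, 0.2045, 0.1028]
ee_rot: [0.575, 0.818, 0.0, 0.0]
contact_force: [-0.1, 0.1, -2.1]
width: 0.0423
```

Emit:
send_rows:
  rows:
    - [0.03,0,0,0.001,0,0,0]
    - [0.03,0,0,0.001,0,0,0]

```text
clock: 9.12
tool_pos: [0.583, 0.2045, 0.1023]
ee_rot: [0.575, 0.818, 0.0, 0.0]
contact_force: [-1.5, 1.0, 2.4]
width: 0.0425
```

Emit:
send_rows:
  rows:
    - [0.044,0,0,0,0,0,0]
    - [0.046,0,0,0,0,0,0]
    - [0.05,0,0,0,0,0,0]
    - [0.058,0,0,0,0,0,0]
    - [0.066,0,0,0,0,0,0]
    - [0.066,0,0,0,0,0,0]

```text
clock: 9.88
tool_pos: [0.5829, 0.2045, 0.1018]
ee_rot: [0.575, 0.818, 0.0, -0.0]
contact_force: [0.2, 0.3, -0.4]
width: 0.0661
```

Emit:
send_rows:
  rows:
    - [0.066,0,0,-0.01,0,0,0]
    - [0.066,0,0,-0.03,0,0,0]
    - [0.066,0,0,-0.06,0,0,0]
    - [0.066,0,0,-0.11,0,0,0]
    - [0.066,0,0,-0.16,0,0,0]
    - [0.066,0,0,-0.2,0,0,0]

```text
clock: 10.62
tool_pos: [0.5832, 0.2046, 0.3051]
ee_rot: [0.575, 0.818, 0.001, 0.001]
contact_force: [1.1, 0.3, 0.5]
width: 0.0658
```

Run:
```python
from h import *
# post-lift: move over paddle, hover z .24; heading choose 77.3
p=np.array([.4705,-.1255,.23])
rel(p,down(77.3));rel(p,down(-102.7))
print(status.state()["joint_positions"],status.state()["tool_pos"])
```

```text
rel mm/deg [-272.6 -217.8   74.6] [  0.1   0.1 -57.6]
rel mm/deg [-272.6 -217.8   74.6] [  0.1  -0.2 122.4]
[ 0.1568  0.4453  1.3632  0.      1.3301 -0.1878] [0.5832 0.2046 0.3051]
```

Emit:
send_rows:
  rows:
    - [0.032,-0.273,-0.218,0.0,0,0,-57.6]
    - [0.032,-0.273,-0.218,0.0,0,0,-57.6]
    - [0.032,-0.273,-0.218,0.0,0,0,-57.6]
    - [0.032,-0.273,-0.218,0.0,0,0,-57.6]
    - [0.032,-0.273,-0.218,0.0,0,0,-57.6]
    - [0.032,-0.273,-0.218,0.0,0,0,-57.6]
    - [0.032,-0.273,-0.218,0.04,0,0,-57.6]
    - [0.032,-0.273,-0.218,0.06,0,0,-57.6]
    - [0.032,-0.273,-0.218,0.06,0,0,-57.6]

```text
clock: 11.75
tool_pos: [0.4688, -0.1259, 0.2412]
ee_rot: [0.111, 0.994, 0.001, -0.001]
contact_force: [-0.1, -0.2, 0.6]
width: 0.0319
```

Run:
```python
from h import *
st=status.state();print(st["clock"],st["tool_pos"],st["width"],st["joint_positions"])
rel([.4705,-.1255,.23],down(77.3))
c=viewer.capture("scene");a=c["color"][110:260,190:290,::-1]
b=c["color"][220:310,320:400,::-1]
cv2.imwrite("pics/s6.png",np.hstack([cv2.resize(a,(400,600),interpolation=cv2.INTER_CUBIC),cv2.resize(b,(400,600),interpolation=cv2.INTER_CUBIC)]))
r=R.from_euler('z',-.2222)
pts=[r.apply(v)+[.5813,-.089,0] for v in([-.1,-.06,.159],[-.1,-.06,.128],[-.1,0,.15])]
print("pred crop px (post top, paddle, box top)",(proj(c,pts)-[190,110])*4,"tip",(proj(c,st["tool_pos"])-[190,110])*4)
print("cart axis z.09/.134 crop", (proj(c,[[.5815,.207,.09],[.5815,.207,.134]])-[320,220])*[5,6.667])
```

```text
11.75 [ 0.4688 -0.1259  0.2412] 0.03193950858100383 [-0.4931  0.3282  1.7603  0.      1.0562 -1.8422]
rel mm/deg [-1.6  0.7 11.2] [ 0.  -0.2 -0. ]
pred crop px (post top, paddle, box top) [[274.3944 272.7955]
 [275.1915 308.4301]
 [344.2955 322.7586]] tip [[272.9265 170.8182]]
cart axis z.09/.134 crop [[198.4872 333.7663]
 [210.141  252.4188]]
```

View pics/s6.png

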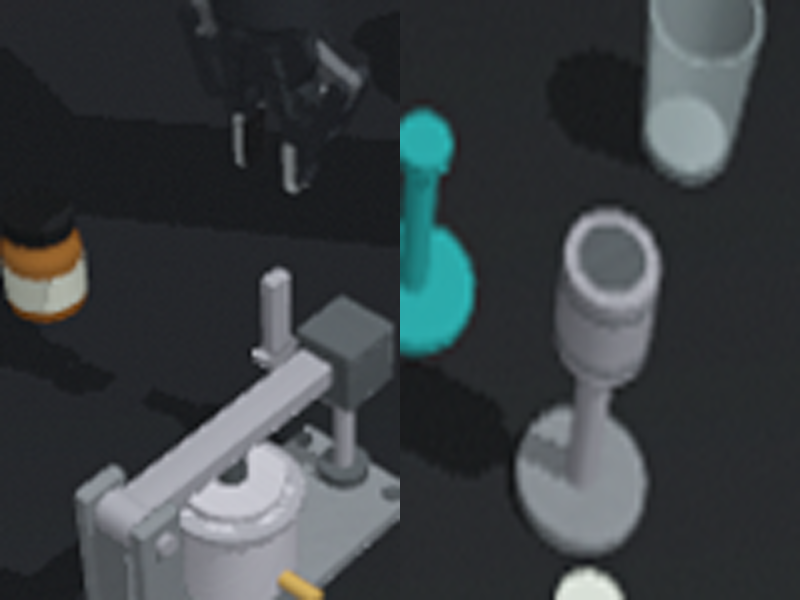

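Emit:
send_rows:
  rows:
    - [0.032,-0.0016,0.0007,0.04,0,0,0]
    - [0.032,-0.0016,0.0007,0.07,0,0,0]
    - [0.032,-0.0016,0.0007,0.085,0,0,0]
    - [0.032,-0.0016,0.0007,0.095,0,0,0]
    - [0.032,-0.0016,0.0007,0.1,0,0,0]
    - [0.032,-0.0016,0.0007,0.1,0,0,0]

```text
clock: 12.55
tool_pos: [0.4721, -0.1259, 0.1423]
ee_rot: [0.11, 0.994, -0.0, 0.0]
contact_force: [-0.2, 0.2, -0.7]
width: 0.0319
```

Run:
```python
from h import *
st=status.state();print(st["clock"],st["tool_pos"],st["width"],st["contact_force"])
rel([.4705,-.1255,.109],down(77.3))
c=viewer.capture("scene");a=c["color"][130:230,210:310,::-1]
cv2.imwrite("pics/s7.png",cv2.resize(a,(600,600),interpolation=cv2.INTER_CUBIC))
```

```text
12.55 [ 0.4721 -0.1259  0.1423] 0.031891405935399145 [-0.1783  0.1557 -0.7113]
rel mm/deg [ 1.6  0.  33.3] [-0.   0.1  0.1]
```

View pics/s7.png

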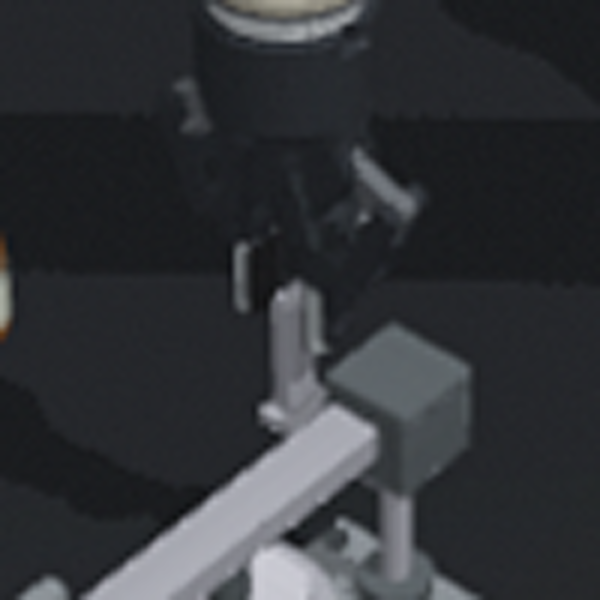

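Emit:
send_rows:
  rows:
    - [0.032,0.0015,0,0.01,0,0,0]
    - [0.032,0.0015,0,0.02,0,0,0]
    - [0.032,0.0015,0,0.028,0,0,0]
    - [0.032,0.0015,0,0.033,0,0,0]
    - [0.032,0.0015,0,0.033,0,0,0]

```text
clock: 13.22
tool_pos: [0.47, -0.1253, 0.1085]
ee_rot: [0.11, 0.994, 0.0, -0.0]
contact_force: [-0.7, 0.0, -0.2]
width: 0.032
```

Emit:
send_rows:
  rows:
    - [0.02,0,0,0,0,0,0]
    - [0.005,0,0,0,0,0,0]
    - [0.005,0,0,0,0,0,0]
    - [0.005,0,0,0,0,0,0]

```text
clock: 13.72
tool_pos: [0.4702, -0.126, 0.109]
ee_rot: [0.11, 0.994, -0.0, 0.0]
contact_force: [-2.0, -4.4, 1.6]
width: 0.011
```

Emit:
send_rows:
  rows:
    - [0.005,0,-0.004,0,0,0,0]
    - [0.005,0,-0.008,0,0,0,0]
    - [0.005,0,-0.012,0,0,0,0]
    - [0.005,0,-0.015,0,0,0,0]
    - [0.005,0,-0.017,0,0,0,0]
    - [0.005,0,-0.0185,0,0,0,0]
    - [0.005,0,-0.0185,0,0,0,0]

```text
clock: 14.6
tool_pos: [0.4665, -0.142, 0.1088]
ee_rot: [0.111, 0.994, 0.001, 0.0]
contact_force: [3.8, 7.1, 1.7]
width: 0.0112
```

Run:
```python
from h import *
st=status.state();q=R.from_quat(st["ee_rot"])
d=q.inv().apply(st["tool_pos"]-np.array([.4702,-.126,.109]));print("moved tool",d*1e3,"F tool",q.inv().apply(st["contact_force"]),st["width"],st["joint_positions"])
c=viewer.capture("scene");a=c["color"][130:230,210:310,::-1]
cv2.imwrite("pics/s8.png",cv2.resize(a,(600,600),interpolation=cv2.INTER_CUBIC))
```

```text
moved tool [  0.1035 -16.4193   0.1381] F tool [-2.1724  7.7237 -1.695 ] 0.011160386918393779 [-0.5268  0.5461  1.8839  0.0041  0.7122 -1.8785]
```

View pics/s8.png

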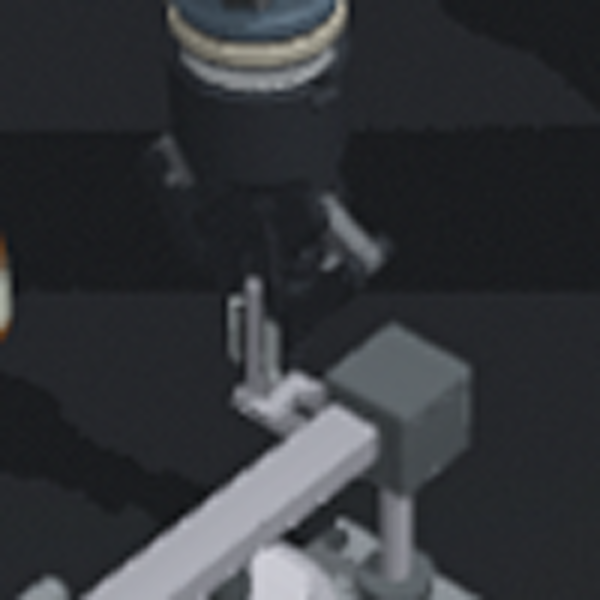

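Emit:
send_rows:
  rows:
    - [0.005,0,-0.001,0,0,0,0]
    - [0.005,0,-0.002,0,0,0,0]
    - [0.005,0,-0.002,0,0,0,0]

```text
clock: 15.02
tool_pos: [0.466, -0.1438, 0.1088]
ee_rot: [0.111, 0.994, 0.001, 0.0]
contact_force: [2.0, 6.1, 2.0]
width: 0.0111
```

Run:
```python
from h import *
st=status.state();q=R.from_quat(st["ee_rot"])
d=q.inv().apply(st["tool_pos"]-np.array([.4702,-.126,.109]));print("moved tool",d*1e3,"F tool",q.inv().apply(st["contact_force"]))
# lift plan in tool axes at start: press x = -toolx? print
rp=R.from_euler('z',-.2222);print("press x,y,z in tool",q.inv().apply(rp.apply(np.eye(3))))
# TCP relative hinge in press frame
H=np.array([.5813,-.089,0])+rp.apply([.1,0,.13]);v=rp.inv().apply(st["tool_pos"]-H);print("tcp-hinge press",v)
for a in(.05,.1,.15,.2,.25,.3,.35,.4,.45):
    ro=R.from_rotvec(rp.apply([0,a,0])) # +y rot: -x side goes up
    p=H+ro.apply(st["tool_pos"]-H); print(a,end=' ');rel(p,ro*q)
```

```text
moved tool [  0.1289 -18.2572   0.1504] F tool [-0.6544  6.3593 -1.9966]
press x,y,z in tool [[-1.      0.0001  0.0002]
 [ 0.0001  1.      0.0029]
 [-0.0002  0.0029 -1.    ]]
tcp-hinge press [-0.2003 -0.0788 -0.0212]
0.05 rel mm/deg [  0.8   0.  -10. ] [0.  2.9 0. ]
0.1 rel mm/deg [  1.1   0.1 -20.1] [0.  5.7 0. ]
0.15 rel mm/deg [  0.9   0.1 -30.2] [0.  8.6 0. ]
0.2 rel mm/deg [  0.2   0.1 -40.2] [ 0.  11.5  0. ]
0.25 rel mm/deg [ -1.    0.1 -50.2] [ 0.  14.3  0. ]
0.3 rel mm/deg [ -2.7   0.2 -60.2] [ 0.  17.2  0.1]
0.35 rel mm/deg [ -4.9   0.2 -70. ] [ 0.  20.1  0.1]
0.4 rel mm/deg [ -7.6   0.2 -79.7] [ 0.  22.9  0.1]
0.45 rel mm/deg [-10.7   0.3 -89.3] [ 0.  25.8  0.1]
```

Emit:
send_rows:
  rows:
    - [0.005,0.0003,0,-0.003,0,0.9,0]
    - [0.005,0.0006,0,-0.006,0,1.7,0]
    - [0.005,0.0008,0,-0.01,0,2.9,0]
    - [0.005,0.001,0,-0.015,0,4.3,0]
    - [0.005,0.0011,0,-0.02,0,5.7,0]
    - [0.005,0.0011,0,-0.02,0,5.7,0]

```text
clock: 15.78
tool_pos: [0.465, -0.1431, 0.1284]
ee_rot: [0.111, 0.993, 0.007, -0.049]
contact_force: [2.6, 6.7, -2.5]
width: 0.0111
```

Run:
```python
from h import *
st=status.state();q=R.from_quat(st["ee_rot"]);print("F tool",q.inv().apply(st["contact_force"]),st["wrist_torque"],st["joint_positions"])
rp=R.from_euler('z',-.2222)
H=np.array([.5813,-.089,0])+rp.apply([.1,0,.13])
for a in(.05,.1,.15,.2,.25,.3,.35,.37):
    ro=R.from_rotvec(rp.apply([0,a,0]));p=H+ro.apply(st["tool_pos"]-H); print(a,end=' ');rel(p,ro*q)
```

```text
F tool [-1.2714  7.0856  2.406 ] [ 0.8185 -0.7559 -0.1214] [-0.5131  0.5405  1.8012 -0.0319  0.8967 -1.8407]
0.05 rel mm/deg [  0.8   0.  -10. ] [-0.   2.9  0. ]
0.1 rel mm/deg [  1.2   0.1 -20.1] [-0.   5.7  0. ]
0.15 rel mm/deg [  1.    0.1 -30.2] [-0.   8.6  0. ]
0.2 rel mm/deg [  0.3   0.2 -40.2] [-0.  11.5  0. ]
0.25 rel mm/deg [ -0.9   0.2 -50.2] [-0.  14.3  0.1]
0.3 rel mm/deg [ -2.5   0.2 -60.2] [-0.  17.2  0.1]
0.35 rel mm/deg [ -4.7   0.3 -70. ] [-0.  20.1  0.1]
0.37 rel mm/deg [ -5.7   0.3 -73.9] [-0.  21.2  0.1]
```

Emit:
send_rows:
  rows:
    - [0.005,0.0008,0,-0.01,0,2.9,0]
    - [0.005,0.0012,0,-0.02,0,5.7,0]
    - [0.005,0.001,0,-0.03,0,8.6,0]
    - [0.005,0.0003,0,-0.04,0,11.5,0]
    - [0.005,-0.0009,0,-0.05,0,14.3,0]
    - [0.005,-0.0025,0,-0.06,0,17.2,0]
    - [0.005,-0.0047,0,-0.07,0,20.1,0]
    - [0.005,-0.006,0,-0.075,0,21.5,0]
    - [0.005,-0.006,0,-0.075,0,21.5,0]
    - [0.005,-0.006,0,-0.075,0,21.5,0]

```text
clock: 17.02
tool_pos: [0.4781, -0.1453, 0.2019]
ee_rot: [0.107, 0.966, 0.029, -0.234]
contact_force: [1.2, 7.1, -3.1]
width: 0.0116
```

Run:
```python
from h import *
st=status.state();q=R.from_quat(st["ee_rot"]);print("F tool",q.inv().apply(st["contact_force"]),st["width"],st["tool_pos"],np.degrees(q.magnitude()),st["joint_positions"])
rp=R.from_euler('z',-.2222);H=np.array([.5813,-.089,0])+rp.apply([.1,0,.13])
print("tcp-hinge press",rp.inv().apply(st["tool_pos"]-H),"tilt",np.degrees(np.arccos(-q.as_matrix()[2,2])))
c=viewer.capture("scene");a=c["color"][90:290,190:390,::-1]
cv2.imwrite("pics/s9.png",cv2.resize(a,(600,600),interpolation=cv2.INTER_CUBIC))
for an in(.4,.42,.44,.46,.48):
    ro=R.from_euler('y',an);P=H+rp.apply(ro.apply([[-.2,.0,.02],[-.223,.023,.02]]))
    print(an,(proj(c,P)-[190,90]).ravel()*3)
```

```text
F tool [-1.1021  7.1641  2.981 ] 0.01161809171240398 [ 0.4781 -0.1453  0.2019] 152.993280821975 [-0.4575  0.6124  1.4642 -0.1021  1.5299 -1.7793]
tcp-hinge press [-0.1883 -0.0777  0.0719] tilt 27.21484324902465
0.4 [240.2325 246.7094 278.677  237.3393]
0.42 [238.6563 244.5427 277.0682 234.8402]
0.44 [237.015  242.4434 275.3864 232.4138]
0.46 [235.3088 240.4127 273.6316 230.0616]
0.48 [233.5377 238.4521 271.8037 227.7853]
```

View pics/s9.png

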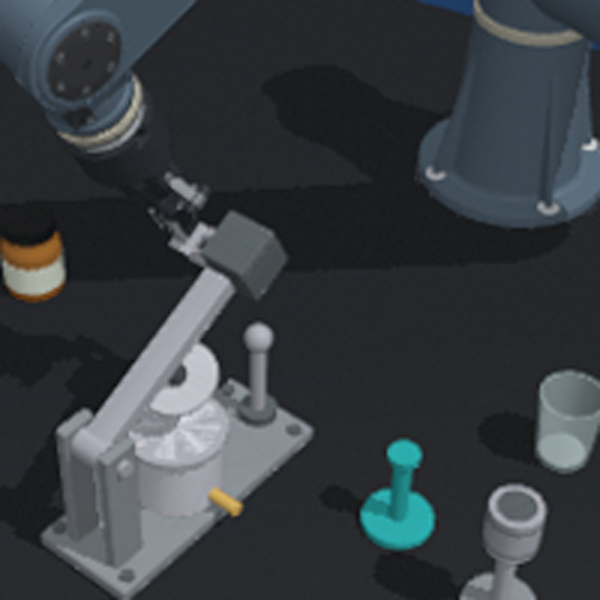

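Emit:
send_rows:
  rows:
    - [0.005,0,0,0,0,0,0]
    - [0.005,0,0,0,0,0,0]
    - [0.005,0,0,0,0,0,0]
    - [0.005,0,0,0,0,0,0]

```text
clock: 17.58
tool_pos: [0.478, -0.1453, 0.2019]
ee_rot: [0.107, 0.966, 0.029, -0.233]
contact_force: [2.3, 7.1, -1.5]
width: 0.0114
```

Run:
```python
from h import *
from bench import order
st=status.state();print(st["tool_pos"],st["width"],abs(st["dq"]).max(),st["contact_force"])
print(order.job_done())
```

```text
[ 0.478  -0.1453  0.2019] 0.01137624386152595 0.0015385720862860933 [ 2.2989  7.1106 -1.5164]
the job is handed in; nothing more can be done
None
```

The job is handed in after 17.6 s: the cartridge is on the grey pedestal, and the press arm is open and held up in the gripper.

- **Cartridge:** It stands upright on the pedestal. After release, its top in the image was within about 1 mm of the expected centre. Before lowering, the two camera estimates of its offset in the grip differed by about 1–2 mm. I shifted it 3 mm and saw only about 0.4 mm of offset afterwards.
- **Latch:** I pulled it about 18 mm against a 6–8 N spring force before lifting.
- **Clamp arm:** It is at about 0.47 rad from the tool position, and the picture fits about 0.45. That puts the socket roughly 87–91 mm above closed, with the ball visibly clear.
- **Hold:** In the last reading the tool was steady, with joint speeds below 0.002 rad/s. The post was still gripped at 11.4 mm opening, with about 7 N of side force.

No check failed. The robot touched only the cartridge and the latch post, and what the last pictures showed of the other items was undisturbed; not every item was in view.

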